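Park a vegetable slicer: unclip the slide plate, push it home, clip it down

TASK

The vegetable slicer is still set for slicing, with its throat open. Make it safe to put away: swing the spring clip clear of the slide plate's edge, push the plate fully home, past its ball catch and up against the blade bar, so that the blade's edge is covered, then swing the clip back onto the plate's edge until its toe drops into the notch, and let go. Firm but careful finger force is enough throughout: do not ram the plate or the clip, do not bend the clip up, and leave the food and the jar beside the slicer where they are.

Things in the scene. Friction and masses are not known exactly. Their poses are not given: they have to be found in the camera images.
- slicer: White plastic vegetable slicer, 320 x 124 mm, 44 mm high, held down by four black sucker feet (does not move), green carrying grip at its near end. Origin: on the worktop under the frame's middle. +x runs from the green grip to the blade, +y to its left, z up. Right rail: y = -48 to -62 mm, 35 mm high at the clip. White keeper lips at x = 10 to 44 mm overlap the plate's edges.
- blade_bar: White bar across the slicer that stops the slide plate. Origin: middle of the blade bar's near face, slicer x = +45 mm, y = 0, 37 mm above the worktop. The thin steel blade lies on the bar and juts 12 mm towards the plate; the plate slides under it.
- plate: Loose steel slide plate, 130 (x) x 94 (y) mm, 0.25 kg, on ledges 30 mm high, 1.2 mm side play. Origin: centre of its underside; axes as the slicer's. At the start its origin is at slicer x = -40 mm; fully home: -20 mm. Slides with 1 to 3 N unclipped, up to the ball catch. Flat middle (y within 30 mm) 41 mm above the worktop; long edges are a strip 3 mm lower, bevelled down outside.
- plate_rib (a point): Middle of the top edge of the near face of the plate's black push rib: 50 mm wide (y), 9 mm thick, standing 16 mm above the plate's flat middle, top 57 mm above the worktop. Pushing the near face towards the slicer's +x slides the plate home.
- ball_catch (a point): Top of the brass ball catch on the left keeper lip (slicer x = 22, y = 34.5 mm, 51 mm high). Its sprung ball meets a ridge on the plate's left strip 6 mm before home: pushing past takes 9 to 16 N, rising until the crest passes, about 2 mm before home; then the plate snaps home, the force drops, and the catch holds it there.
- notch_parked (a point): Middle of the plate's parked notch, level with the right-hand edge strip: plate x = 10, y = -34.5 mm. 9.6 mm long (x), 4 mm deep, outside sloped 32 degrees, inside bounded by the step up to the flat middle (y = -30 mm). A like notch 20 mm further along +x holds the toe at the start. The toe drops in only if plate and clip are in line within about 2 mm; else it rides on the strip.
- clip (a joint): Swing of the spring clip about its upright pivot screw, rad. 0: fully on, toe in a notch, leaf pointing 0.375 rad left of the slicer's +x; grows as it swings outward to the right (clockwise from above); off the plate's edge above about 0.3; ends at 1.25. Stays where left. Climbing out of a notch or up the bevel takes 3 to 8 N at the knob; once in the notch, force rises steeply.
- clip_flex (a joint): Upward bend of the clip's springy dark steel leaf, rad. 0: toe down (in a notch, or off the plate); about 0.03 when the toe rides on the plate's edge strip. The leaf presses the toe down with about 3 to 4 N.
- clip_knob (a point): Centre of the top of the clip's round black thumb knob, 12 mm in diameter, 18 mm tall, on the dark steel leaf 47 mm from the swing axis; its top is 63 mm above the worktop, the leaf's top face 45 mm. Push or hook it sideways.
- clip_toe (a point): Underside of the clip's rounded steel toe, 8 mm across, 56 mm from the swing axis, 35.4 mm above the worktop when down.
- pivot_screw (a point): Top of the clip's pivot screw on the right-hand rail, at slicer x = -62, y = -55 mm, 48.5 mm high; the swing axis is the vertical through it.
- tomato: Tomato, 58 mm wide, 62 mm tall, loose. Origin: centre of its underside. Leave alone.
- garlic: Garlic bulb, 56 mm, loose. Origin: centre of its underside. Leave alone.
- mandarin: Mandarin, 55 mm wide, 48 mm tall, loose. Origin: centre of its underside. Leave alone.
- paste_jar: Glass jar of red paste with a white lid, 65 mm wide, 97 mm tall, loose. Origin: centre of its underside. Leave alone.
Mind the look-alikes: they are no part of the job. What is meant by the plate is not purple, and is the larger of those in its own colour.

How it is judged:
By the outcome, as a careful person would: the job done as asked, in the order asked, and still so for the second after the job is handed in, with the robot touching nothing.
It also fails if it takes over 54 s, if anything falls off the work surface, if the arm or the gripper's body presses on something with over 40 N, if the wrist force passes 120 N, or if a joint passes its speed limit or range.

ROBOT

A 6-joint arm with a two-finger parallel gripper is mounted at the origin on a cart in front of the work surface, level with it; the furniture and walls round the work are solid. World frame = base frame: x ahead of the robot, y to its left, z up, the work surface at z = 0. Lengths are in m, angles in rad, forces in N, time in s.
With the tool pointing down it reaches from about 0.325 to 0.925 m from the base axis. Payload 3.1 kg.
Tool frame: the origin (TCP) lies at the centre of the arm's flange, where the gripper is bolted on; the fingertips stand 173 mm ahead of it and the grasp point (between the pads) lies 155 mm ahead of it; z points along the fingers, y is the line along which they close (so a half turn about z gives the same grasp; the last joint's range is limited). The gripper opens to 85 mm and grips with 20 to 120 N. Pads are 22 mm wide; open, the fingers measure 114 mm over their backs; the gripper's body (76 mm by 85 mm) begins 54 mm behind the grasp point. The pads swing forward as they close: fully open they stand 13 mm farther back than shut.
Start: joints at [1.174, 0.217, 1.613, -0, 1.311, -0.112], TCP at [0.176, 0.6, 0.405] pointing down, gripper open.
Joint ranges: [-2.75, 2.75], [-0.78, 2.1], [0.31, 2.55], [-1.13, 4.27], [0.13, 2.63], [-2.58, 2.58]. Speed limits (rad/s): [2.79, 2.79, 3.14, 3.14, 3.14, 3.14].

INTERFACE

Orientations are given as a rotation vector (axis times angle).
In Python, from workcell import * gives the robot as it stands.
- The arm moves only by the tool jog_arm, never from a script. Its argument "steps" is a list of rows, each a list of 3 entries, a list of its own where there are three numbers: the turn, a rotation vector about the tool's x, y, z in units of 5 degrees (1.0 is 5 degrees), then the shift along the tool's x, y, z in units of 25 mm (1.0 is 25 mm), then the opening, from 0 (shut) to 1 (fully open). In form: [[[rx, ry, rz], [dx, dy, dz], hand], ...]. A call has 1 to 5 rows; each row shifts and turns the commanded pose from where the row before left it, along the tool's axes as they then stand; what a row does not reach is not made up. A row lasts 1/10 s, in which the tool goes at most 50 mm and 8.59 degrees, less where a joint would pass 70% of its speed; a pose out of reach is approached as far as the arm can. A call is refused whole if a number of a shift passes 1 or a number of a turn 1, either way. A call with a gripper value outside its range is refused whole. The fingers move at their own pace and stop on an object; the grip force is fixed at half the most. Time passes only in rows, so rows that do not move let the fingers close. It gives the time, the measured TCP pose, the force, the opening and the grip force at its end, in the units of the state.
- state(): the state, without advancing time (a new reading comes with each control period).
- camera(name): name is "side" or "top"; returns a dict with "color" (480x640x3 uint8, red, green, blue), "intrinsics" (3x3 intrinsics, pixels), "k1" (the pictures are not rectified: a ray, as slopes to the right and down, at radius r is drawn at 1 + k1 r^2 times it, then the intrinsics apply), "extrinsics" (4x4, takes a point from camera to world coordinates). Camera axes: x right, y up, looking along -z (the intrinsics and any distortion apply to the point x, -y, -z); pixel columns grow to the right and rows downward; lengths in m; the calibration is good to about 2 mm. A picture is of the moment at which its call begins. There is no depth.
- finish_job(): hands the job in; it is judged then, once.
The state is a dict: "time": time; "q": joint angles; "joint_vel": joint speeds; "effort": joint torques, N m; "tool_pos": TCP position; "ee_rot": TCP orientation; "wrist_force": force on the tool from outside, world axes, zero at the start; "ft_torque": the same for the moment, N m; "opening": opening from 0.0 (shut) to 1.0 (fully open); "gripper_force": force on a finger pad.
Only numpy, scipy, OpenCV 4.12 (cv2) and the standard library are available. Lean on these libraries where they do the work, as an engineer would, in place of code of your own. Each camera call takes 0.05 s, during which the arm holds its last target. There are 200 camera calls.

## Working session

There is one attempt and no reset: what is moved stays moved. The work goes in short steps, Python scripts to look and compute and a tool call to move; the robot and the scene stay as the last step left them, time stands still between calls to the robot, and variables do not carry over. Pictures are saved under pics/ and viewed, at most 10 in all, crops included, and the job is handed in when it is done.

Besides the shell and the picture viewer there is one more tool, called after "Emit:" as name(argument=value, ...) on one line, values as JSON. jog_arm: Moves the arm, as the interface text tells. Its arguments: {"type":"object","properties":{"steps":{"type":"array"}},"required":["steps"]}

```bash
ls; mkdir -p pics; python3 - <<'E'
from workcell import *
import cv2
for n in ("top","side"):
    c=camera(n); cv2.imwrite(f"pics/{n}0.png",c["color"][:,:,::-1]); print(n,c["intrinsics"],c["k1"],c["extrinsics"])
print(state())
E
```

```text
pics
top [[555.4711001    0.         317.82811716]
 [  0.         555.4711001  238.06514069]
 [  0.           0.           1.        ]] -0.10623318600279912 [[ 0.02167774  0.98037224 -0.19596008  0.3051836 ]
 [-0.99974808  0.02011631 -0.00995515  0.01267901]
 [-0.00581776  0.19612652  0.98056134  1.20851621]
 [ 0.          0.          0.          1.        ]]
side [[528.72516363   0.         318.82365146]
 [  0.         528.72516363 243.90788507]
 [  0.           0.           1.        ]] -0.10804591728278683 [[ 8.56535134e-01  2.28064461e-01 -4.62962380e-01 -9.64505606e-03]
 [-5.16087875e-01  3.76890460e-01 -7.69159858e-01 -9.13980771e-01]
 [-9.31924356e-04  8.97741713e-01  4.40521224e-01  6.01118964e-01]
 [ 0.00000000e+00  0.00000000e+00  0.00000000e+00  1.00000000e+00]]
{'time': 0.1, 'q': array([ 1.17379651e+00,  2.17692153e-01,  1.61477920e+00, -1.18192645e-05,
        1.31130141e+00, -1.12197840e-01]), 'joint_vel': array([-0.00050399, -0.00219017, -0.00475996, -0.00099298,  0.000716  ,
        0.00187811]), 'effort': array([-1.36428380e-04, -3.98066962e+01, -3.04971993e+01, -1.53936066e-04,
        4.11189802e-03, -2.28892873e-05]), 'tool_pos': array([0.17544373, 0.59949614, 0.40348722]), 'ee_rot': array([-0.44577414, -3.10926014,  0.00331807]), 'wrist_force': array([ 0.78416337, -0.09070131,  0.62969015]), 'ft_torque': array([ 0.04163661, -0.113319  , -0.04497994]), 'gripper_force': 0.0, 'opening': 0.9968433463691664}
```

View pics/top0.png

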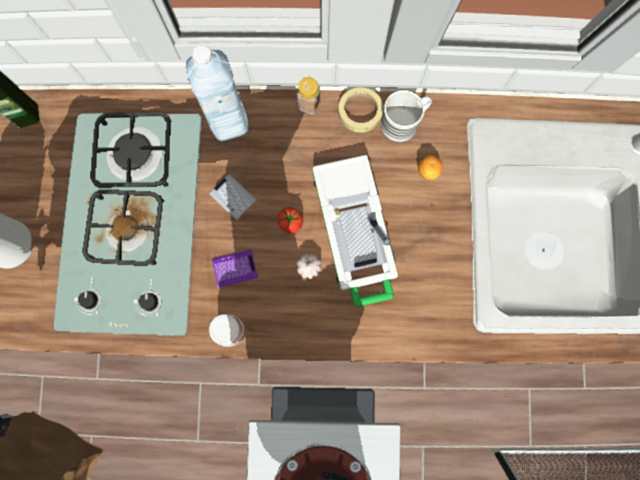

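View pics/side0.png

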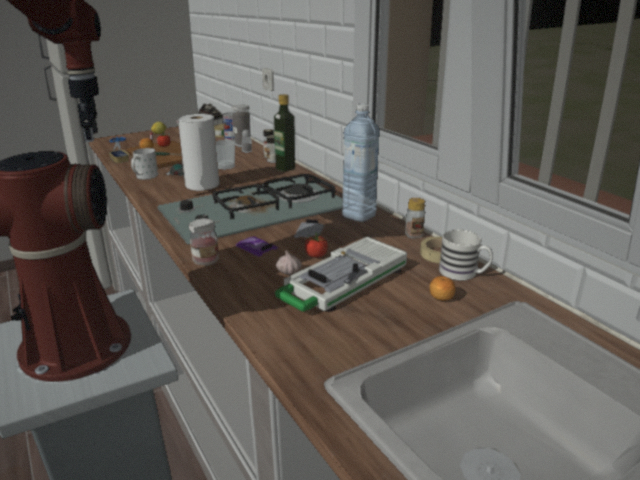

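The top view shows the slicer at about (355,220), grip at (372,293), with the clip knob near (375,222). In the side view the slicer is at about (345,272). I'll zoom both.

```bash
python3 - <<'E'
import cv2
t=cv2.imread("pics/top0.png")[150:310,300:410]
cv2.imwrite("pics/top0z.png",cv2.rotate(cv2.resize(t,None,fx=5,fy=5,interpolation=cv2.INTER_CUBIC),cv2.ROTATE_90_CLOCKWISE))
s=cv2.imread("pics/side0.png")[230:315,270:420]
cv2.imwrite("pics/side0z.png",cv2.resize(s,None,fx=5,fy=5,interpolation=cv2.INTER_CUBIC))
E
```

```text
(no output)
```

View pics/top0z.png

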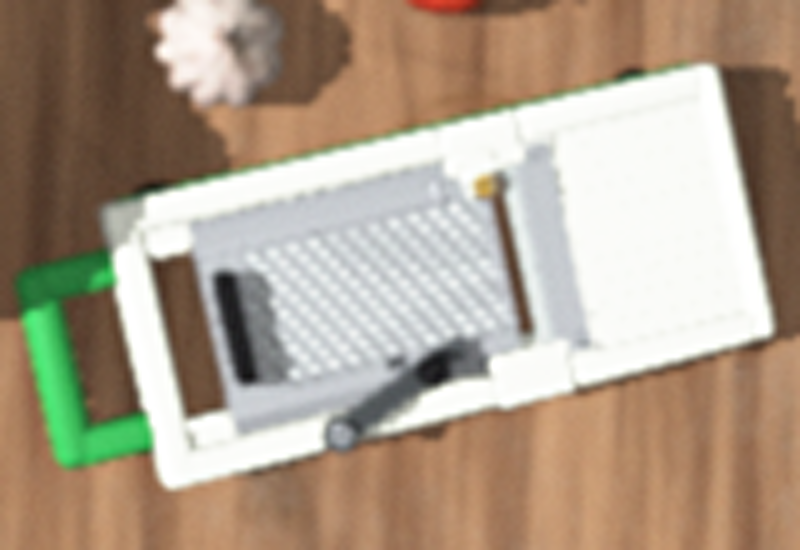

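View pics/side0z.png

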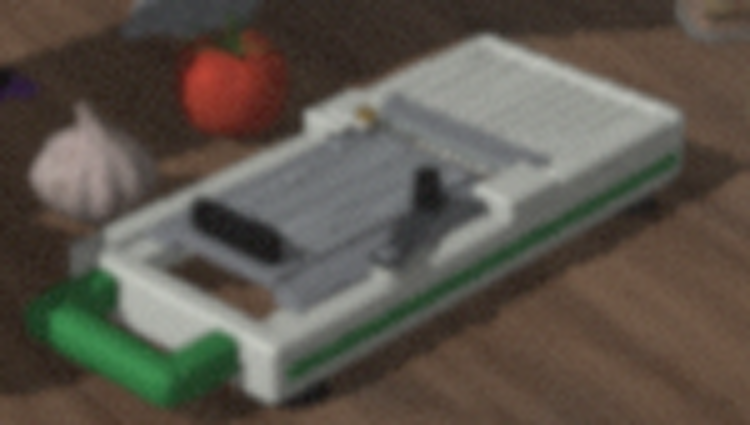

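Zoomed top view: pivot screw (343,434), ball catch (486,186), knob about (430,366), rib near edge (216,275)–(238,382). Zoomed side view: ball (366,116), knob top (428,173), far right corner (682,118). I'll triangulate and fit the slicer pose.

```bash
cat > h.py <<'E'
from workcell import *
import numpy as np, cv2, json
from scipy.optimize import least_squares
from scipy.spatial.transform import Rotation as R
def proj(c,P):
    E=np.array(c["extrinsics"]);p=(np.atleast_2d(P)-E[:3,3])@E[:3,:3]
    u=np.c_[p[:,0],-p[:,1]]/(-p[:,2:3]);u=u*(1+c["k1"]*(u**2).sum(1,keepdims=True))
    K=c["intrinsics"];return u*[K[0,0],K[1,1]]+[K[0,2],K[1,2]]
def tri(ct,cs,pt,ps):
    return least_squares(lambda X:np.r_[proj(ct,X)[0]-pt,proj(cs,X)[0]-ps],[.4,-.07,.05]).x
T=lambda X,Y:np.array([300+Y/5,150+(799-X)/5])
S=lambda X,Y:np.array([270+X/5,230+Y/5])
def s2w(p,P):
    c,s=np.cos(p[2]),np.sin(p[2]);P=np.atleast_2d(P)
    return np.c_[p[0]+c*P[:,0]-s*P[:,1],p[1]+s*P[:,0]+c*P[:,1],P[:,2]]
E
python3 - <<'E'
from h import *
t=camera("top");s=camera("side")
print("ball",tri(t,s,T(486,186),S(366,116)),"knob",tri(t,s,T(432,366),S(428,173)))
print("FR",tri(t,s,T(773,330),S(682,118)),"FL",tri(t,s,T(713,65),S(485,37)))
print("rib L,R near top",tri(t,s,T(216,275),S(197,203)),tri(t,s,T(238,382),S(278,240)))
a=.375;k=[-.062+.047*np.cos(a),-.055+.047*np.sin(a),.063]
M=np.array([[-.062,-.055,.0485],[.022,.0345,.051],k,[.16,-.062,.044],[.16,.062,.044]])
pt=np.array([T(343,434),T(486,186),T(432,366),T(773,330),T(713,65)])
ps=np.array([S(366,116),S(428,173),S(682,118),S(485,37)])
f=lambda p:np.r_[proj(t,s2w(p,M)+[0,0,0])-pt,proj(s,s2w(p,M[1:]))-ps].ravel()
for g in (lambda p:f(p),lambda p:f(p)[:10],lambda p:f(p)[10:]):
    r=least_squares(g,[.42,-.08,.2]);print(r.x,g(r.x).reshape(-1,2).round(1).tolist())
print(s2w(r.x,M))
E
```

```text
ball [ 0.59489436 -0.01638787  0.04668341] knob [ 0.57231675 -0.09413855  0.05844798]
FR [ 0.73050746 -0.07906823  0.03686224] FL [0.70001115 0.03784541 0.03853095]
rib L,R near top [ 0.47946152 -0.05628845  0.05266809] [ 0.49075439 -0.10184174  0.05319163]
[ 0.57155151 -0.05810175  0.26548418] [[2.3, 3.3], [1.4, 4.3], [3.4, 2.1], [-0.9, -6.6], [-2.2, -5.7], [-3.8, 0.0], [-3.4, 0.5], [2.7, -4.2], [1.0, -3.5]]
[ 0.57066908 -0.0557348   0.25499856] [[1.0, 4.0], [0.3, 4.5], [2.3, 2.6], [-1.1, -6.1], [-2.6, -5.8]]
[ 0.57012596 -0.06788269  0.3041637 ] [[-2.7, 1.9], [-0.7, 2.4], [3.3, -3.6], [0.3, -2.3]]
[[ 0.52744415 -0.13892678  0.0485    ]
 [ 0.58078352 -0.02837742  0.051     ]
 [ 0.56401477 -0.10940408  0.063     ]
 [ 0.74135032 -0.07911749  0.044     ]
 [ 0.70421289  0.03919063  0.044     ]]
```

```bash
python3 - <<'E'
from h import *
t=camera("top");s=camera("side")
a=.375;k=[-.062+.047*np.cos(a),-.055+.047*np.sin(a),.063]
pt=np.array([T(343,434),T(486,186),T(432,366),T(773,330),T(713,65),T(171,487)])
ps=np.array([S(366,116),S(428,173),S(682,118),S(485,37)])
def f(p):
    L,dz=p[3],p[4]
    M=np.array([[-.062,-.055,.0485],[.022,.0345,.051],k,[L,-.062,.043],[L,.062,.043],[-L,-.062,.04]])
    W=s2w(p,M)+[0,0,dz]
    return np.r_[proj(t,W)-pt,proj(s,W[1:5])-ps+p[5:7]].ravel()
r=least_squares(lambda p:np.r_[f(p),p[4]/.002,p[5:7]],[.57,-.06,.25,.14,0,0,0],loss='soft_l1');p=r.x
print(p,f(p).reshape(-1,2).round(1).tolist())
print(s2w(p,[[-.062,-.055,.0485],k,[.022,.0345,.051]]))
# rib near face in slicer frame from top (z=.057)
for q in (T(216,275),T(238,382)):
    X=least_squares(lambda u:proj(t,s2w(p,[u[0],u[1],.057]))[0]-q,[-.09,0]).x;print(X)
json.dump(list(p[:3]),open("pose.json","w"))
E
```

```text
[ 0.57978572 -0.05361411  0.24203565  0.13703118 -0.00166303  1.28989114
  0.67737181] [[-0.4, 0.3], [-0.5, 0.3], [1.1, -1.2], [1.3, 0.1], [-0.4, -0.3], [0.2, -0.2], [-0.2, -0.3], [-0.6, 0.1], [0.4, -0.3], [-0.6, -0.2]]
[[ 0.53277526 -0.1218711   0.0485    ]
 [ 0.57110833 -0.09467596  0.063     ]
 [ 0.59287553 -0.01484676  0.051     ]]
[-0.10103185  0.02377139]
[-0.1018606  -0.02219963]
```

Pose fits within about 1 px: slicer origin (0.580,-0.054), yaw 0.242. Now a planning helper: shut fingers used as one pusher, tool x = −slicer x and tool y = slicer y.

```bash
cat >> h.py <<'E'
P=json.load(open("pose.json")) if __import__("os").path.exists("pose.json") else None
def plan(sx,sy,tipz,ln=.173):
    st=state();Rm=R.from_rotvec(st["ee_rot"]);c,s=np.cos(P[2]),np.sin(P[2])
    Rt=np.array([[-c,-s,0],[-s,c,0],[0,0,-1]]).T
    Rt=np.c_[[-c,-s,0],[-s,c,0],[0,0,-1]]
    tgt=s2w(P,[sx,sy,tipz+ln])[0]
    d=tgt-st["tool_pos"]
    print("t",st["time"],"turn u",((Rm.inv()*R.from_matrix(Rt)).as_rotvec()/np.radians(5)).round(2),"shift now-frame u",(Rm.inv().apply(d)/.025).round(2),"final-frame u",(Rt.T@d/.025).round(2))
    tip=st["tool_pos"]+Rm.apply([0,0,ln])-[P[0],P[1],0]
    print("tip in slicer mm",(np.array([c*tip[0]+s*tip[1],-s*tip[0]+c*tip[1],tip[2]])*1e3).round(1),"F slicer",np.array([[c,s,0],[-s,c,0],[0,0,1]]).dot(st["wrist_force"]).round(1),"op",round(st["opening"],2))
E
python3 -c "
from h import *
plan(-.018,-.012,.12)"
```

```text
t 0.3 turn u [-0.01 -0.   -6.04] shift now-frame u [-22.48 -21.31   4.46] final-frame u [ -8.72 -29.73   4.45]
tip in slicer mm [-236.   731.1  231.2] F slicer [ 0.1 -0.6  0. ] op 1.0
```

Emit:
jog_arm(steps=[[[0,0,0],[-1,-1,0],0],[[0,0,0],[-1,-1,0],0],[[0,0,0],[-1,-1,0],0],[[0,0,0],[-1,-1,0],0],[[0,0,0],[-1,-1,0],0]])

```text
time: 0.8
tool_pos: [0.2608, 0.4435, 0.4047]
ee_rot: [0.445, 3.11, 0.0]
wrist_force: [-0.1, 0.0, 0.4]
opening: 0.144
gripper_force: 0.0
```

Emit:
jog_arm(steps=[[[0,0,0],[-1,-1,0],0],[[0,0,0],[-1,-1,0],0],[[0,0,0],[-1,-1,0],0],[[0,0,0],[-1,-1,0],0],[[0,0,0],[-1,-1,0],0]])

```text
time: 1.3
tool_pos: [0.3456, 0.2884, 0.4049]
ee_rot: [0.445, 3.109, 0.001]
wrist_force: [0.6, -0.3, 0.4]
opening: 0.004
gripper_force: 0.0
```

Emit:
jog_arm(steps=[[[0,0,0],[-1,-1,0],0],[[0,0,0],[-1,-1,0],0],[[0,0,0],[-1,-1,0],0],[[0,0,0],[-1,-1,0],0],[[0,0,0],[-1,-1,0],0]])

```text
time: 1.8
tool_pos: [0.4305, 0.1332, 0.4049]
ee_rot: [0.446, 3.109, 0.0]
wrist_force: [0.7, 0.6, -0.2]
opening: 0.002
gripper_force: 0.0
```

Emit:
jog_arm(steps=[[[0,0,0],[-1,-1,0],0],[[0,0,0],[-1,-1,0],0],[[0,0,0],[-1,-1,0.5],0],[[0,0,0],[-1,-1,0.5],0],[[0,0,0],[-1,-1,1],0]])

```text
time: 2.3
tool_pos: [0.5165, -0.0221, 0.3564]
ee_rot: [0.445, 3.104, -0.0]
wrist_force: [0.8, -0.1, 0.2]
opening: 0.001
gripper_force: 0.0
```

Emit:
jog_arm(steps=[[[0,0,-1],[-1,-1,0.5],0],[[0,0,-1],[-0.5,-0.5,0],0],[[0,0,-1],[0,0,0],0],[[0,0,-1],[0,0,0],0],[[0,0,-1],[0,0,0],0]])

```text
time: 2.8
tool_pos: [0.5418, -0.0666, 0.342]
ee_rot: [0.242, -3.132, -0.0]
wrist_force: [0.7, 0.3, -0.1]
opening: 0.002
gripper_force: 0.0
```

```bash
python3 -c "
from h import *
plan(-.018,-.012,.12)"
```

```text
t 2.8 turn u [ 0. -0. -1.] shift now-frame u [-0.91 -0.26  1.96] final-frame u [-0.88 -0.34  1.96]
tip in slicer mm [-40.   -3.5 169. ] F slicer [ 0.8  0.1 -0.1] op 0.0
```

Emit:
jog_arm(steps=[[[0,0,-1],[0,0,0],0],[[0,0,0],[-0.9,0,1],0],[[0,0,0],[0,0,1],0],[[0,0,0],[0,0,1],0],[[0,0,0],[0,0,0.4],0]])

```text
time: 3.3
tool_pos: [0.5624, -0.0606, 0.2543]
ee_rot: [0.374, -3.114, -0.003]
wrist_force: [0.9, -0.6, -0.6]
opening: -0.001
gripper_force: 0.0
```

```bash
python3 - <<'E'
from h import *
plan(-.018,-.005,.05)
s=camera("side");t=camera("top")
st=state();Rm=R.from_rotvec(st["ee_rot"]);tip=st["tool_pos"]+Rm.apply([0,0,.173])
i=s["color"][:,:,::-1][195:315,270:420].copy();j=t["color"][:,:,::-1][150:310,300:410].copy()
print("pred tip side zoom",(proj(s,tip)[0]-[270,195])*5, "top",(proj(t,tip)[0]-[300,150]))
cv2.imwrite("pics/side1.png",cv2.resize(i,None,fx=5,fy=5,interpolation=cv2.INTER_CUBIC))
E
```

```text
t 3.3 turn u [ 0.03 -0.05 -0.04] shift now-frame u [-0.03 -0.1   1.25] final-frame u [-0.02 -0.1   1.25]
tip in slicer mm [-19.4  -2.2  81.3] F slicer [ 0.7 -0.8 -0.6] op -0.0
pred tip side zoom [358.07595077 276.25448082] top [58.87078005 73.96999965]
```

View pics/side1.png

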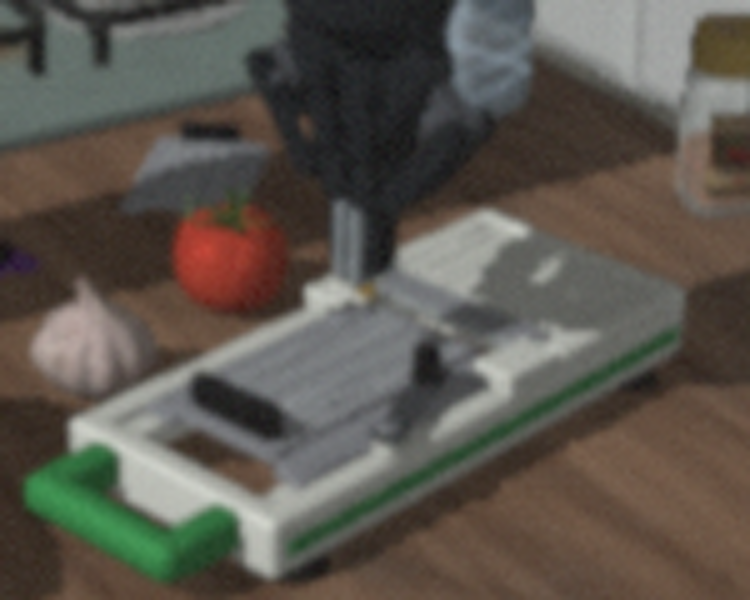

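Tip is seen at about (365,280) where the calibration predicts (364,280) after the side-camera bias, so the shut tip at 173 mm is confirmed. Descending left of the knob and pushing it outward.

Emit:
jog_arm(steps=[[[0,0,0],[0,0,0.6],0],[[0,0,0],[0,0,0.4],0],[[0,0,0],[0,0,0.25],0],[[0,0,0],[0,-0.2,0],0],[[0,0,0],[0,-0.2,0],0]])

```text
time: 3.9
tool_pos: [0.5661, -0.0709, 0.226]
ee_rot: [-0.375, 3.119, -0.0]
wrist_force: [0.4, 0.2, 1.0]
opening: 0.0
gripper_force: 0.0
```

Emit:
jog_arm(steps=[[[0,0,0],[0,-0.1,0],0],[[0,0,0],[0,-0.1,0],0],[[0,0,0],[0,-0.1,0],0],[[0,0,0],[0,-0.1,0],0],[[0,0,0],[0,0,0],0]])

```text
time: 4.4
tool_pos: [0.5685, -0.0802, 0.2262]
ee_rot: [-0.373, 3.119, 0.002]
wrist_force: [-0.2, 2.4, 1.4]
opening: -0.001
gripper_force: 1.3
```

```bash
python3 -c "
from h import *
plan(-.018,-.05,.05)"
```

```text
t 4.4 turn u [ 0.01  0.01 -0.04] shift now-frame u [ 0.02 -1.08  0.13] final-frame u [ 0.03 -1.08  0.13]
tip in slicer mm [-17.2 -22.9  53.2] F slicer [0.4 2.4 1.4] op -0.0
```

Emit:
jog_arm(steps=[[[0,0,0],[0,-0.1,0],0],[[0,0,0],[0,-0.1,0],0],[[0,0,0],[0,-0.1,0],0],[[0,0,0],[0,-0.1,0],0],[[0,0,0],[0,-0.1,0],0]])

```text
time: 4.9
tool_pos: [0.5713, -0.0928, 0.226]
ee_rot: [0.375, -3.119, 0.001]
wrist_force: [1.8, 0.5, 0.8]
opening: -0.003
gripper_force: 0.4
```

Emit:
jog_arm(steps=[[[0,0,0],[0,-0.1,0],0],[[0,0,0],[0,-0.1,0],0],[[0,0,0],[0,-0.1,0],0],[[0,0,0],[0,-0.1,0],0],[[0,0,0],[0,-0.1,0],0]])

```text
time: 5.4
tool_pos: [0.5742, -0.1049, 0.2258]
ee_rot: [0.374, -3.119, -0.0]
wrist_force: [-0.2, 0.5, 0.9]
opening: 0.001
gripper_force: 0.3
```

Emit:
jog_arm(steps=[[[0,0,0],[0,-0.1,0],0],[[0,0,0],[0,-0.1,0],0],[[0,0,0],[0,0,0],0],[[0,0,0],[0,0.3,-0.3],0],[[0,0,0],[0,0.2,-1],0]])

```text
time: 5.9
tool_pos: [0.5707, -0.0965, 0.2561]
ee_rot: [0.373, -3.113, -0.004]
wrist_force: [0.2, -0.6, -0.6]
opening: -0.003
gripper_force: 0.0
```

```bash
python3 - <<'E'
from h import *
plan(-.125,0,.07)
t=camera("top")
j=t["color"][:,:,::-1][150:310,300:410].copy()
cv2.imwrite("pics/top2.png",cv2.rotate(cv2.resize(j,None,fx=5,fy=5,interpolation=cv2.INTER_CUBIC),cv2.ROTATE_90_CLOCKWISE))
E
```

```text
t 5.9 turn u [ 0.04 -0.07 -0.04] shift now-frame u [4.24 1.56 0.56] final-frame u [4.24 1.58 0.53]
tip in slicer mm [-20.  -38.8  83.2] F slicer [ 0.  -0.7 -0.6] op -0.0
```

Emit:
jog_arm(steps=[[[0,0,0],[1,0.4,0],0],[[0,0,0],[1,0.4,0],0],[[0,0,0],[1,0.4,0],0],[[0,0,0],[1,0.4,0],0],[[0,0,0],[0.2,0,0],0]])

```text
time: 6.45
tool_pos: [0.4584, -0.0822, 0.2578]
ee_rot: [0.375, -3.117, -0.002]
wrist_force: [-0.7, -0.7, 0.0]
opening: 0.0
gripper_force: 0.0
```

```bash
python3 - <<'E'
from h import *
plan(-.122,0,.05)
t=camera("side")
j=t["color"][:,:,::-1][195:315,270:420].copy()
cv2.imwrite("pics/side2.png",cv2.resize(j,None,fx=5,fy=5,interpolation=cv2.INTER_CUBIC))
E
```

```text
t 6.45 turn u [ 0.02 -0.03 -0.03] shift now-frame u [-0.11 -0.05  1.39] final-frame u [-0.11 -0.05  1.39]
tip in slicer mm [-125.1    1.6   84.8] F slicer [-0.8 -0.5  0. ] op 0.0
```

View pics/side2.png

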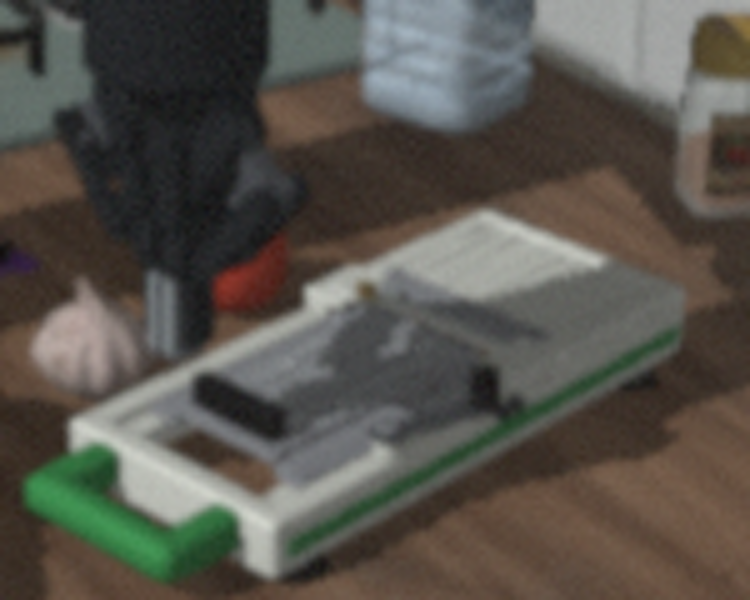

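The clip is off the plate: knob at (484,385), toe at (513,405) outboard of the rail. Next, lower behind the rib and push.

Emit:
jog_arm(steps=[[[0,0,0],[0,0,0.6],0],[[0,0,0],[0,0,0.5],0],[[0,0,0],[0,0,0.3],0],[[0,0,0],[-0.15,-0.05,0],0],[[0,0,0],[-0.15,0,0],0]])

```text
time: 7.0
tool_pos: [0.4693, -0.0829, 0.2233]
ee_rot: [0.374, -3.119, -0.0]
wrist_force: [0.5, 0.3, -0.1]
opening: -0.002
gripper_force: 0.0
```

Emit:
jog_arm(steps=[[[0,0,0],[-0.1,0,0],0],[[0,0,0],[-0.1,0,0],0],[[0,0,0],[-0.1,0,0],0],[[0,0,0],[-0.1,0,0],0],[[0,0,0],[0,0,0],0]])

```text
time: 7.5
tool_pos: [0.4788, -0.0803, 0.2237]
ee_rot: [-0.374, 3.118, -0.0]
wrist_force: [0.1, 0.1, 0.8]
opening: 0.0
gripper_force: 0.0
```

```bash
python3 -c "
from h import *
plan(-.0924,0,.05)"
```

```text
t 7.5 turn u [-0.    0.01 -0.04] shift now-frame u [-0.48  0.07  0.03] final-frame u [-0.48  0.07  0.03]
tip in slicer mm [-104.3   -1.8   50.7] F slicer [0.1 0.1 0.8] op 0.0
```

Emit:
jog_arm(steps=[[[0,0,0],[-0.1,0,0],0],[[0,0,0],[-0.1,0,0],0]])

```text
time: 7.7
tool_pos: [0.4831, -0.0792, 0.2235]
ee_rot: [0.374, -3.119, -0.0]
wrist_force: [-1.9, -0.1, 1.2]
opening: 0.001
gripper_force: 0.7
```

Emit:
jog_arm(steps=[[[0,0,0],[-0.1,0,0],0],[[0,0,0],[-0.06,0,0],0]])

```text
time: 7.9
tool_pos: [0.4859, -0.0784, 0.223]
ee_rot: [0.375, -3.113, -0.0]
wrist_force: [-7.6, -3.3, 4.3]
opening: 0.002
gripper_force: 4.3
```

```bash
python3 -c "
from h import *
plan(-.0924,0,.05)"
```

```text
t 7.9 turn u [ 0.01 -0.07 -0.02] shift now-frame u [-0.19  0.06 -0.  ] final-frame u [-0.19  0.06 -0.  ]
tip in slicer mm [-98.1  -1.4  50. ] F slicer [-8.2 -1.4  4.3] op 0.0
```

Emit:
jog_arm(steps=[[[0,0,0],[-0.04,0,0],0],[[0,0,0],[-0.04,0,0],0]])

```text
time: 8.1
tool_pos: [0.4868, -0.078, 0.2225]
ee_rot: [0.376, -3.109, -0.001]
wrist_force: [-10.8, -4.2, 5.4]
opening: -0.002
gripper_force: 5.6
```

Emit:
jog_arm(steps=[[[0,0,0],[-0.04,0,0],0],[[0,0,0],[-0.04,0,0],0]])

```text
time: 8.3
tool_pos: [0.4878, -0.0777, 0.2221]
ee_rot: [0.376, -3.106, -0.001]
wrist_force: [-13.0, -5.0, 6.3]
opening: 0.002
gripper_force: 6.9
```

```bash
python3 -c "
from h import *
plan(-.0924,0,.05)"
```

```text
t 8.3 turn u [ 0.03 -0.15 -0.01] shift now-frame u [-0.11  0.05 -0.04] final-frame u [-0.11  0.05 -0.04]
tip in slicer mm [-97.3  -0.9  49.1] F slicer [-13.8  -1.7   6.3] op 0.0
```

Emit:
jog_arm(steps=[[[0,0,0],[-0.04,0,-0.03],0],[[0,0,0],[-0.04,0,-0.03],0]])

```text
time: 8.5
tool_pos: [0.4903, -0.0768, 0.2229]
ee_rot: [0.374, -3.11, -0.002]
wrist_force: [-2.0, -0.8, -1.8]
opening: -0.003
gripper_force: 1.4
```

Emit:
jog_arm(steps=[[[0,0,0],[-0.04,0,0],0],[[0,0,0],[0,0,0],0]])

```text
time: 8.7
tool_pos: [0.4911, -0.0766, 0.2231]
ee_rot: [0.375, -3.109, -0.002]
wrist_force: [-8.6, -2.7, 0.7]
opening: -0.001
gripper_force: 4.5
```

```bash
python3 -c "
from h import *
plan(-.0924,0,.05)"
```

```text
t 8.7 turn u [ 0.03 -0.12 -0.02] shift now-frame u [0.03 0.04 0.  ] final-frame u [0.03 0.04 0.  ]
tip in slicer mm [-93.3  -0.6  50.1] F slicer [-9.  -0.5  0.7] op -0.0
```

Emit:
jog_arm(steps=[[[0,0,0],[-0.03,0,0],0],[[0,0,0],[0,0,0],0]])

```text
time: 8.9
tool_pos: [0.4915, -0.0765, 0.223]
ee_rot: [0.375, -3.107, -0.002]
wrist_force: [-11.3, -2.9, 2.6]
opening: 0.003
gripper_force: 5.4
```

Emit:
jog_arm(steps=[[[0,0,0],[0.3,0,0],0],[[0,0,0],[0.2,0,-0.5],0],[[0,0,0],[0,0,-1],0]])

```text
time: 9.2
tool_pos: [0.4811, -0.079, 0.2608]
ee_rot: [0.373, -3.116, -0.003]
wrist_force: [0.9, -0.3, -0.1]
opening: 0.001
gripper_force: 0.0
```

```bash
python3 - <<'E'
from h import *
plan(-.017,-.105,.08)
for n,(a,b,c,d) in dict(top=(150,310,300,410),side=(195,315,270,420)).items():
    j=camera(n)["color"][:,:,::-1][a:b,c:d].copy();j=cv2.resize(j,None,fx=5,fy=5,interpolation=cv2.INTER_CUBIC)
    cv2.imwrite(f"pics/{n}3.png",cv2.rotate(j,cv2.ROTATE_90_CLOCKWISE) if n=="top" else j)
E
```

```text
t 9.2 turn u [ 0.03 -0.03 -0.04] shift now-frame u [-3.41 -4.15  0.29] final-frame u [-3.4  -4.16  0.31]
tip in slicer mm [-102.4   -0.6   87.9] F slicer [ 0.9 -0.5 -0.1] op 0.0
```

View pics/side3.png

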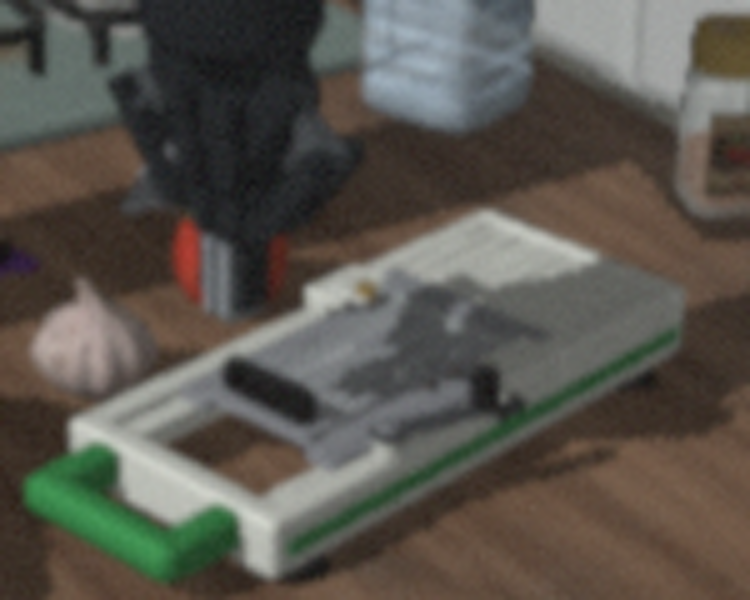

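Plate is home: the rib moved about 20 mm, from (197,378) to (227,367), and the force peaked near 14 N, dropped to 2 N, then rose at the stop. The knob is at (484,378). Going outside the knob to swing it back.

Emit:
jog_arm(steps=[[[0,0,0],[-0.9,-1,0],0],[[0,0,0],[-0.9,-1,0],0],[[0,0,0],[-0.9,-1,0],0],[[0,0,0],[-0.7,-1,0],0],[[0,0,0],[0,0,0],0]])

```text
time: 9.8
tool_pos: [0.5916, -0.1589, 0.2628]
ee_rot: [-0.371, 3.114, -0.004]
wrist_force: [-0.3, -0.0, -0.5]
opening: -0.002
gripper_force: 0.0
```

Emit:
jog_arm(steps=[[[0,0,0],[0,0,0.7],0],[[0,0,0],[0,0,0.5],0],[[0,0,0],[0,0,0.2],0],[[0,0,0],[0,0,0],0]])

```text
time: 10.2
tool_pos: [0.5876, -0.1557, 0.2257]
ee_rot: [0.374, -3.116, -0.003]
wrist_force: [-0.1, -0.5, 0.1]
opening: 0.001
gripper_force: 0.0
```

```bash
python3 - <<'E'
from h import *
plan(-.018,-.0585,.05)
s=camera("side")
for a in np.arange(.4,.9,.1): print(round(a,1),((proj(s,s2w(P,[-.062+.047*np.cos(.375-a),-.055+.047*np.sin(.375-a),.0615]))[0]+[1.3,.7]-[270,195])*5).round())
E
```

```text
t 10.2 turn u [ 0.02 -0.03 -0.03] shift now-frame u [0.05 1.7  0.11] final-frame u [0.04 1.7  0.11]
tip in slicer mm [ -17.4 -100.6   52.7] F slicer [-0.2 -0.4  0.1] op 0.0
0.4 [462. 360.]
0.5 [470. 364.]
0.6 [477. 369.]
0.7 [483. 373.]
0.8 [489. 378.]
```

Emit:
jog_arm(steps=[[[0,0,0],[0,0.2,0],0],[[0,0,0],[0,0.15,0],0],[[0,0,0],[0,0.1,0],0],[[0,0,0],[0,0.1,0],0],[[0,0,0],[0,0.1,0],0]])

```text
time: 10.75
tool_pos: [0.5852, -0.1406, 0.2281]
ee_rot: [-0.374, 3.118, -0.002]
wrist_force: [0.3, -1.5, 0.5]
opening: -0.003
gripper_force: 0.5
```

Emit:
jog_arm(steps=[[[0,0,0],[0,0.1,0],0],[[0,0,0],[0,0.1,0],0],[[0,0,0],[0,0.1,0],0],[[0,0,0],[0,0.1,0],0]])

```text
time: 11.15
tool_pos: [0.5824, -0.1307, 0.2274]
ee_rot: [0.374, -3.119, -0.0]
wrist_force: [0.7, 0.5, -0.3]
opening: 0.002
gripper_force: 0.4
```

```bash
python3 -c "
from h import *
plan(-.018,-.0585,.05)"
```

```text
t 11.15 turn u [ 0.   -0.   -0.04] shift now-frame u [0.08 0.68 0.18] final-frame u [0.08 0.68 0.18]
tip in slicer mm [-16.  -75.5  54.4] F slicer [ 0.8  0.3 -0.3] op 0.0
```

Emit:
jog_arm(steps=[[[0,0,0],[0.05,0.08,0.1],0],[[0,0,0],[0,0.08,0],0],[[0,0,0],[0,0.08,0],0]])

```text
time: 11.45
tool_pos: [0.5794, -0.1252, 0.2245]
ee_rot: [0.374, -3.118, -0.001]
wrist_force: [0.2, -0.7, -0.3]
opening: 0.001
gripper_force: 0.8
```

Emit:
jog_arm(steps=[[[0,0,0],[0,0.08,0],0],[[0,0,0],[0,0.08,0],0]])

```text
time: 11.65
tool_pos: [0.5787, -0.1222, 0.225]
ee_rot: [0.375, -3.119, 0.004]
wrist_force: [-0.8, -6.7, 1.2]
opening: 0.001
gripper_force: 2.9
```

Emit:
jog_arm(steps=[[[0,0,0],[0,0.06,0],0],[[0,0,0],[0,0.06,0],0]])

```text
time: 11.85
tool_pos: [0.5781, -0.1197, 0.2253]
ee_rot: [0.375, -3.119, 0.005]
wrist_force: [-0.2, -5.4, 2.3]
opening: -0.002
gripper_force: 2.5
```

```bash
python3 -c "
from h import *
plan(-.018,-.0585,.05)"
```

```text
t 11.85 turn u [-0.03 -0.01 -0.03] shift now-frame u [0.02 0.21 0.09] final-frame u [0.02 0.21 0.09]
tip in slicer mm [-17.6 -64.3  52.3] F slicer [-1.5 -5.2  2.3] op -0.0
```

Emit:
jog_arm(steps=[[[0,0,0],[0,0.05,0],0],[[0,0,0],[0,0.05,0],0]])

```text
time: 12.05
tool_pos: [0.5774, -0.1158, 0.2248]
ee_rot: [0.373, -3.119, -0.002]
wrist_force: [0.3, -0.8, 0.3]
opening: 0.002
gripper_force: 0.4
```

Emit:
jog_arm(steps=[[[0,0,0],[0,0.04,0],0],[[0,0,0],[0,0.04,0],0]])

```text
time: 12.25
tool_pos: [0.5771, -0.1142, 0.2249]
ee_rot: [0.375, -3.119, 0.001]
wrist_force: [0.1, -3.5, -0.5]
opening: -0.003
gripper_force: 1.6
```

```bash
python3 -c "
from h import *
plan(-.018,-.0585,.05)"
```

```text
t 12.25 turn u [-0.01 -0.   -0.03] shift now-frame u [ 0.03 -0.01  0.07] final-frame u [ 0.03 -0.01  0.07]
tip in slicer mm [-17.2 -58.3  51.9] F slicer [-0.7 -3.4 -0.5] op -0.0
```

Emit:
jog_arm(steps=[[[0,0,0],[0,0.04,0],0],[[0,0,0],[0,0,0],0]])

```text
time: 12.45
tool_pos: [0.577, -0.1137, 0.2251]
ee_rot: [-0.375, 3.119, -0.003]
wrist_force: [1.0, -5.1, -1.9]
opening: -0.001
gripper_force: 2.2
```

Emit:
jog_arm(steps=[[[0,0,0],[0,0.04,0],0],[[0,0,0],[0,0,0],0]])

```text
time: 12.65
tool_pos: [0.577, -0.1132, 0.2253]
ee_rot: [-0.375, 3.118, -0.004]
wrist_force: [0.2, -6.7, -1.1]
opening: -0.0
gripper_force: 2.8
```

```bash
python3 -c "
from h import *
plan(-.018,-.0585,.05)"
```

```text
t 12.65 turn u [-0.03  0.01 -0.03] shift now-frame u [ 0.04 -0.05  0.09] final-frame u [ 0.04 -0.05  0.09]
tip in slicer mm [-16.9 -57.6  52.3] F slicer [-1.4 -6.6 -1.1] op -0.0
```

Emit:
jog_arm(steps=[[[0,0,0],[0,0.04,0],0],[[0,0,0],[0,0,0],0]])

```text
time: 12.85
tool_pos: [0.5768, -0.1127, 0.2254]
ee_rot: [-0.375, 3.118, -0.006]
wrist_force: [-0.7, -8.5, -1.1]
opening: -0.001
gripper_force: 3.5
```

Emit:
jog_arm(steps=[[[0,0,0],[0,-0.4,0],0],[[0,0,0],[0,-0.3,-0.5],0],[[0,0,0],[0.5,0,-1],0],[[0,0,0],[1,0,-1],0],[[0,0,0],[1,0,-1],0]])

```text
time: 13.35
tool_pos: [0.5195, -0.1431, 0.3141]
ee_rot: [-0.374, 3.119, 0.002]
wrist_force: [0.5, -0.3, 0.5]
opening: 0.0
gripper_force: 0.0
```

Emit:
jog_arm(steps=[[[0,0,0],[1,0,-1],0],[[0,0,0],[1,0,-1],0],[[0,0,0],[1,0,0],0],[[0,0,0],[1,0,0],0],[[0,0,0],[1,0,0],0]])

```text
time: 13.85
tool_pos: [0.3975, -0.1726, 0.3638]
ee_rot: [-0.374, 3.117, 0.001]
wrist_force: [-1.0, -0.7, 0.1]
opening: 0.004
gripper_force: 0.0
```

```bash
python3 - <<'E'
from h import *
a=cv2.imread("pics/side0.png")[230:315,300:400]
b=camera("side")["color"][:,:,::-1][230:315,300:400]
cv2.imwrite("pics/cmp.png",cv2.resize(np.hstack([a,b]),None,fx=4,fy=4,interpolation=cv2.INTER_CUBIC))
c=camera("top")["color"][:,:,::-1][150:310,300:410]; d=cv2.imread("pics/top0.png")[150:310,300:410]
cv2.imwrite("pics/cmpt.png",cv2.resize(np.hstack([d[40:140],c[40:140]]),None,fx=3.6,fy=3.6,interpolation=cv2.INTER_CUBIC))
E
```

```text
(no output)
```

View pics/cmp.png

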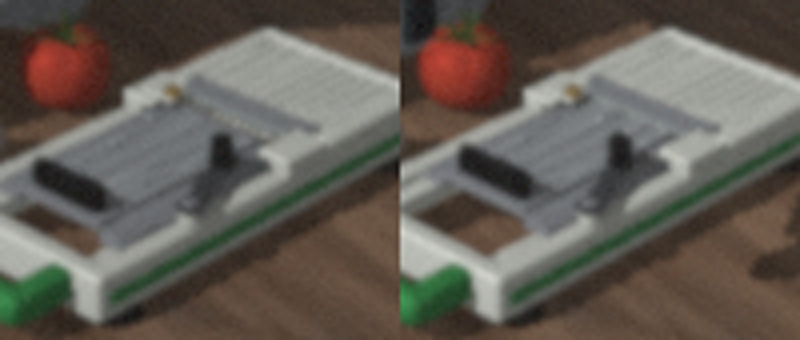

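View pics/cmpt.png

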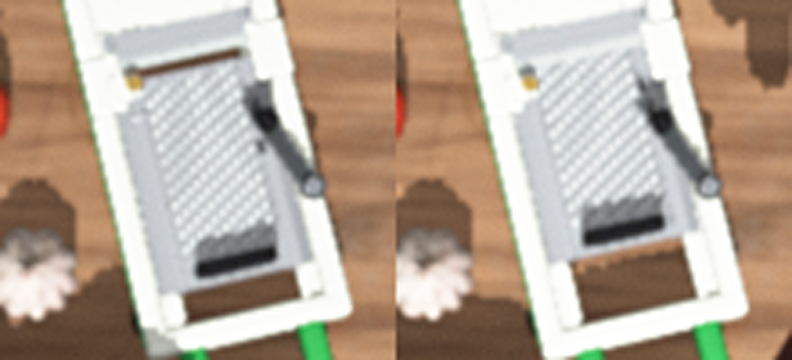

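The throat is closed, and the leaf and knob look the same as at the start ((222,150) versus (620−400,150)). Checking the knob at sub-pixel level to confirm the toe dropped in.

```bash
python3 - <<'E'
from h import *
def knob(im):
    g=im.astype(float).mean(2)[258:278,346:364]; w=np.clip(55-g,0,None); w[13:]=0
    y,x=np.mgrid[:20,:18]; return (w*x).sum()/w.sum(),(w*y).sum()/w.sum(),w.sum()
a=cv2.imread("pics/side0.png");print(knob(a))
m=np.mean([camera("side")["color"][:,:,::-1].astype(float) for _ in range(6)],0);print(knob(m))
g=lambda i:i.mean(2)[258:278,346:364].round().astype(int)
print(g(a.astype(float))[1:16,5:15]);print(g(m)[1:16,5:15])
s=camera("side")
for c,f in((0,0),(0,.03),(.1,.03),(.05,.03)):
    print(c,f,proj(s,s2w(P,[-.062+.047*np.cos(.375-c),-.055+.047*np.sin(.375-c),.063+.047*f]))[0])
E
```

```text
(np.float64(9.297612732095493), np.float64(9.676392572944298), np.float64(628.3333333333333))
(np.float64(8.82705689725747), np.float64(9.694944740073678), np.float64(542.8888888888889))
[[106 108 114 119 121 130 127 126 127 123]
 [105 109 110 110 114 119 123 130 138 125]
 [112 112 112 109 109 108 111 126 129 125]
 [111 112 107 102  98  98 104 108 112 115]
 [115 106  91  74  71  74  83 100 106 114]
 [113  94  65  48  40  43  63  96 110 116]
 [111  90  57  31  33  33  53  93 111 120]
 [109  86  50  31  31  35  48  80 107 104]
 [105  82  49  35  35  30  42  69  83  87]
 [105  80  46  34  32  28  36  54  70  81]
 [100  75  39  32  25  26  34  43  54  74]
 [ 97  68  43  29  30  32  29  41  52  65]
 [ 92  69  45  37  35  30  38  46  58  66]
 [ 79  60  50  45  44  46  43  56  61  68]
 [ 66  56  53  55  56  52  55  64  67  68]]
[[118 113 111 113 118 124 129 135 137 135]
 [116 114 117 117 120 124 126 129 133 133]
 [118 118 119 119 122 127 130 131 128 121]
 [120 119 110 105 111 128 130 127 121 114]
 [117 106  86  73  83 103 110 114 117 120]
 [108  85  60  47  49  62  84 108 119 126]
 [101  69  45  38  36  39  69 105 123 131]
 [ 98  67  42  32  33  35  60  96 115 120]
 [ 99  68  41  31  30  33  54  83  95  94]
 [103  69  42  30  30  33  48  67  74  70]
 [ 98  65  40  31  30  31  42  55  60  63]
 [ 92  60  40  31  29  31  39  52  59  65]
 [ 88  61  44  37  35  35  44  57  66  68]
 [ 76  61  52  49  46  46  53  62  69  70]
 [ 65  58  58  57  56  58  62  67  72  74]]
0 0 [353.75444598 263.37438317]
0 0.03 [353.7732253  262.79613206]
0.1 0.03 [355.78966636 263.25414968]
0.05 0.03 [354.79133721 263.01336856]
```

```bash
python3 -c "
from workcell import *
print(state()['time'],state()['wrist_force']);print(finish_job())"
```

```text
14.3 [-0.52370204  0.01525129 -0.05440986]
the job is handed in; nothing more can be done
None
```

I handed the job in at 14.3 s: the clip was swung clear, the plate pushed past its catch to the blade bar (about 14 N at most) and the clip swung back on. The camera shows the knob back at its starting height, so I judge the toe is in the notch, though I did not test it by touch.

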